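# Refit the cooker knob on its D-shaft and keep it pressed in

### The arm

A 6-joint arm with a two-finger parallel gripper is mounted at the origin on the work surface. World frame = base frame: x ahead of the robot, y to its left, z up, the work surface at z = 0. Lengths are in mm, angles in rad, forces in N, time in s.
With the tool pointing down it reaches from about 350 to 725 mm from the base axis. Payload 6 kg.
Tool frame: the origin (TCP) lies midway between the tips of the shut fingers; the grasp point (between the pads) lies 19 mm behind it; z points along the fingers, y is the line along which they close (so a half turn about z gives the same grasp; the last joint's range is limited). The gripper opens to 85 mm and grips with 20 to 120 N. Pads are 22 mm wide; open, the fingers measure 114 mm over their backs; the gripper's body (76 mm by 85 mm) begins 54 mm behind the grasp point. The pads swing forward as they close: fully open they stand 13 mm farther back than shut.
Start: joints at [-0.975, 0.04, 0.085, 0, -1.615, -0.334], TCP at [155.302, -579.53, 231.261] pointing down, gripper open.
Joint ranges: [-2.56, 2.56], [-1.29, 2.01], [-1.08, 1.49], [-3.29, 1.98], [-2.81, -0.18], [-2.99, 2.99]. Speed limits (rad/s): [2.57, 2.57, 3.01, 3.14, 3.14, 3.14].

### API

Orientations are given as a unit quaternion [w, x, y, z].
In Python, from cell import r, optics, models gives the robot as it stands.
- The arm moves only by the tool carry_out, never from a script. Its argument "rows" is a list of rows, each an object of numbers: "x", "y", "z": the shift along the tool's x, y, z in units of 0.4 m (1.0 is 0.4 m); "spin": the turn about the tool's z in units of 120 degrees (1.0 is 120 degrees); "hand": the closure in counts, from 0 (fully open) to 255 (shut). A call has 1 to 8 rows; each row is the pose to reach, as a shift and turn from the pose commanded when the call began, along the tool's axes at that moment; what a row does not reach only later rows make up. A row lasts 1/8 s, in which the tool goes at most 62.5 mm and 10.7 degrees, less where a joint would pass 70% of its speed; a pose out of reach is approached as far as the arm can. A call with a number of a shift or a turn outside -1 to 1 is refused whole. A call with a gripper value outside its range is refused whole. The fingers move at their own pace and stop on an object; the grip force is fixed at half the most. Time passes only in rows, so rows that repeat a pose let the fingers close. It gives the time, the measured TCP pose, the force, the opening and the grip force at its end, in the units of the state.
- r.get_obs(): the state, without advancing time (a new reading comes with each control period).
- optics.grab_frame(name): name is "side" or "top"; returns a dict with "image" (384x512x3 uint8, red, green, blue), "range_z" (384x512 float32, mm along the optical axis (not along the pixel's ray), 0 where there is no reading), "K" (3x3 intrinsics, pixels), "T" (4x4, takes a point from camera to world coordinates). Camera axes: x right, y down, z forward; pixel columns grow to the right and rows downward; lengths in mm; the calibration is good to about 2 mm. A picture is of the moment at which its call begins.
- r.sign_off(): hands the job in; it is judged then, once.
Trained networks look in a picture, given as the dict that the camera call returned (one of the last four; its "shot" number tells which), for a name from the list of things; names that differ only in an ending like _2 or _b are one class to them, and where a whole thing is asked for, a point or a joint stands for the part that bears it (a point fixed in the world has none). Each returns a list of dicts, best first, with "confidence" (0 to 1); they miss things now and then, are a little off and sometimes report something else, mostly with a low value. They report only what shows in the picture. A call takes as long as a camera call.
- models.cut_out(query, picture): "mask" (384x512 bool, what is visible of it).
- models.landmark_of(query, picture): "position" ([x, y, z] in mm, in the coordinates of the camera as it stood for that picture, good to about 4 mm: a listed point, or the origin of a listed thing).
The state is a dict: "t": time; "joint_pos": joint angles; "qd": joint speeds; "joint_efforts": joint torques, N m; "position": TCP position; "eef_rot": TCP orientation; "contact_force": force on the tool from outside, world axes, zero at the start; "wrist_torque": the same for the moment, N m; "opening": opening from 0.0 (shut) to 1.0 (fully open); "grip_force": force on a finger pad.
Only numpy, scipy, OpenCV 4.12 (cv2) and the standard library are available. Lean on these libraries where they do the work, as an engineer would, in place of code of your own. Each camera call takes 0.05 s, during which the arm holds its last target. There are 200 camera calls.

### The job

One knob has come off the two-burner cooker and lies on the counter: pick it up, turn it so that its bore matches the flat of the bare D-shaft (knob's nose over the valve's finger), and push it fully home on the shaft. Keep pushing the shaft in against its spring, well past the middle of its travel, and finish there, with the gripper still holding the knob pressed in, as one holds a safety valve open; leave the salt shaker, mug and ladle as they are.

Things in the scene. Friction and masses are not known exactly. Their poses are not given: they have to be found in the camera images.
- knob_mid (a point): centre of the loose black cooker knob, 18 mm above its underside; starts upright on the counter, bore down, z up. 36 mm tall, 60 g: round skirt 48 mm across, 8 mm thick; on it a grip bar 22 mm wide (knob y), 44 mm long (knob x), 8 to 36 mm above the underside, to be gripped across its width. The like knob standing on the cooker is fixed: leave it.
- knob_nose (a point): tip of the small nose (8 mm wide) that stands out of the loose knob's skirt on its +x side: 34 mm from the knob's axis, 4 mm above its underside. A fine ridge on top of the bar lies towards the same end.
- knob: the loose knob, origin at the centre of its underside, axes as for knob_mid. From below a blind D-shaped bore goes 20 mm up on the axis: radius 7.9 mm, its flat on the +x (nose) side, 3.4 mm from the axis; so about 0.9 mm of play all round the shaft.
- shaft_top (a point): centre of the top end of the bare upright brass D-shaft near the cooker's front (robot side), on its axis; moves down with the shaft. Radius 7 mm, flat on its +x side, 2.5 mm from the axis; the top 3 mm taper in by 2.5 mm. Does not turn. With the knob home the shaft's top touches the bore's end: knob_mid is then 2 mm below shaft_top.
- valve: dark steel bonnet round the bare shaft, 32 mm across, 6 mm thick, origin at its underside on the shaft's axis, on the cooker's deck; same axes as the shaft. Its finger, 8 mm wide, points along +x (the side of the flat) to 42 mm from the axis, within 0.75 rad of world +x (away from the robot). At rest the shaft's top is 38 mm above this origin.
- cooker: two-burner cooker, fixed, 310 x 420 mm, origin under its centre, white deck 70 mm above the counter, pan supports to 100 mm behind the valves. Two valves 200 mm apart along its front, 105 mm before its centre: either may be the bare one; the other has its knob.
- shaft (a joint): how far the shaft is pushed in, m: 0 at rest, 0.010 at the end stop. Spring: about 3 N to start moving, 11 N at the stop; it springs back when let go. Counts as pressed in beyond 0.006.
- shaker_mid (a point): centre of the glass salt shaker with steel twist top, 48 mm across, 88 mm tall (point at half height); a bystander
- mug_mid (a point): centre of the white enamel mug, 80 mm across and 80 mm tall, handle on its +y side; a bystander
- ladle_mid (a point): steel ladle lying flat, bowl 84 mm across, 260 mm handle along its +x; the point is on the handle's line 90 mm from the bowl's centre, 20 mm up; a bystander

How it is judged:
By the outcome, as a careful person would: the job done as asked, in the order asked, and still so for the second after the job is handed in, while the arm keeps its last pose, push and grip.
It also fails if it takes over 42 s, if anything falls off the work surface, if the arm or the gripper's body presses on something with over 40 N, if the wrist force passes 120 N, or if a joint passes its speed limit or range.

## Working session

There is one attempt and no reset: what is moved stays moved. The work goes in short steps, Python scripts to look and compute and a tool call to move; the robot and the scene stay as the last step left them, time stands still between calls to the robot, and variables do not carry over. Pictures are saved under pics/ and viewed, at most 10 in all, crops included, and the job is handed in when it is done.

Besides the shell and the picture viewer there is one more tool, called after "Call:" as name(argument=value, ...) on one line, values as JSON. carry_out: Moves the arm, as the interface text tells. Its arguments: {"type":"object","properties":{"rows":{"type":"array","items":{"type":"object","properties":{"x":{"type":"number","minimum":-1,"maximum":1},"y":{"type":"number","minimum":-1,"maximum":1},"z":{"type":"number","minimum":-1,"maximum":1},"spin":{"type":"number","minimum":-1,"maximum":1},"hand":{"type":"number"}}}}},"required":["rows"]}

```bash
mkdir -p pics; cat > h.py <<'E'
import numpy as np, cv2
from cell import r, optics, models
def w(f,p): return (f["T"]@np.r_[p,1])[:3]
def cloud(f):
    z=f["range_z"]; v,u=np.indices(z.shape); K=f["K"]
    P=np.stack([(u-K[0,2])/K[0,0]*z,(v-K[1,2])/K[1,1]*z,z],-1)
    return P@f["T"][:3,:3].T+f["T"][:3,3]
def save(n,im): cv2.imwrite(n,im[...,::-1])
E
python3 - <<'E'
from h import *
np.set_printoptions(precision=1,suppress=True)
for c in("top","side"):
    f=optics.grab_frame(c); save(f"pics/{c}0.png",f["image"]); print(c,f["T"][:3,3],f["K"][0,0])
    for q in("knob_mid","knob_nose","shaft_top","valve","cooker","mug_mid","shaker_mid","ladle_mid"):
        print(q,[(w(f,d["position"]),round(d["confidence"],2)) for d in models.landmark_of(q,f)[:2]])
print(r.get_obs())
E
```

```text
top [ 375.3  -10.3 1031. ] 375.3201965240363
knob_mid [(array([431.7, 316.4,  17.9]), 0.49)]
knob_nose [(array([468.7, 310.7,   1.1]), 0.73)]
shaft_top [(array([519.9, -45.1, 108.2]), 0.46)]
valve [(array([516.9, -48.8,  71.8]), 0.44)]
cooker [(array([ 626. , -144.6,   -4.2]), 0.56)]
mug_mid [(array([348.7, 106.2,  38.8]), 0.73)]
shaker_mid [(array([630.9, 287.8,  39.5]), 0.58), (array([517.5, -47.2, 110. ]), 0.27)]
ladle_mid [(array([ 308.6, -292.9,   16.4]), 0.71), (array([350.7, 103.5,  38.1]), 0.64)]
side [ 443.2 -711.9  693.7] 397.77060109617435
knob_mid [(array([426. , 313.8,  15.9]), 0.74)]
knob_nose [(array([463. , 309.7,   0.9]), 0.79)]
shaft_top [(array([513.1, -50.2, 102.9]), 0.53), (array([465.8, 309.8,   2.1]), 0.27)]
valve [(array([515.5, -47.8,  66.8]), 0.62)]
cooker [(array([ 623.9, -141.4,   -3.5]), 0.93)]
mug_mid [(array([345.8, 102.9,  37.2]), 0.76), (array([633.1, 282.6,  42.2]), 0.16)]
shaker_mid [(array([630.8, 285.1,  43.9]), 0.87), (array([ 622.7, -141. ,   -1.3]), 0.7)]
ladle_mid [(array([ 306.5, -285.6,   20.8]), 0.91)]
{'t': 0.9, 'joint_pos': array([-1. ,  0. ,  0.1,  0. , -1.6, -0.3]), 'qd': array([ 0.,  0.,  0., -0.,  0., -0.]), 'joint_efforts': array([  0. , -36.8,  34.7,   6.9,  -0. ,  -0. ]), 'position': array([ 155.3, -579.5,  231.3]), 'eef_rot': array([-0. , -0.1,  1. ,  0. ]), 'contact_force': array([ 0.7, -0.5,  0. ]), 'wrist_torque': array([ 0., -0.,  0.]), 'grip_force': 0.0, 'opening': 1.0010109751238285}
```

View pics/top0.png

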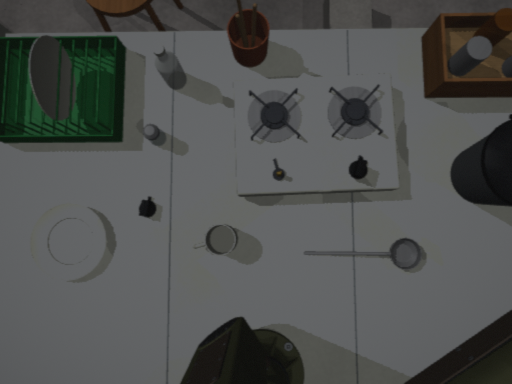

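View pics/side0.png

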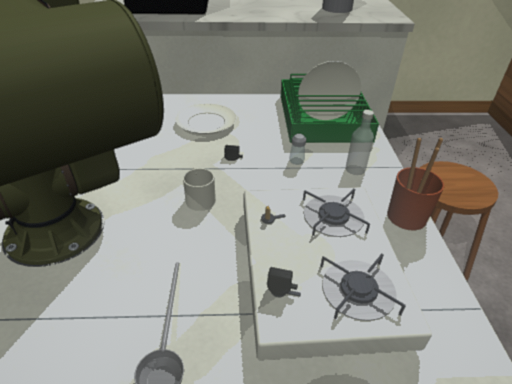

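The top view shows the loose knob at (148,208) with its nose up at (150,198). The bare shaft is at (279,174), its finger pointing to (275,160), and the fixed knob is at (359,170). The side view agrees: knob (232,153), shaft (267,215).

```bash
python3 - <<'E'
from h import *
np.set_printoptions(precision=1,suppress=True)
ims=[]
for c in("top","side"):
    f=optics.grab_frame(c); C=cloud(f)
    for q,zz in(("knob",[(2,12),(28,42)]),("valve",[(70,82),(92,115)])):
        m=models.cut_out(q,f)
        if not m: print(c,q,"none");continue
        m=m[0]; M=m["mask"]; P=C[M]; print(c,q,m["confidence"],M.sum(),"z",np.percentile(P[:,2],[2,25,50,75,98]))
        # project mask pixels onto planes
        for lo,hi in zz:
            S=P[(P[:,2]>lo)&(P[:,2]<hi)]
            if len(S)<4: print(lo,hi,len(S));continue
            ct=S[:,:2].mean(0); e,V=np.linalg.eigh(np.cov(S[:,:2].T)); d=V[:,1]*np.sign(V[0,1])
            print("  ",lo,hi,len(S),"mean",S.mean(0),"bb",S[:,:2].min(0),S[:,:2].max(0),"yaw",np.round(np.arctan2(d[1],d[0]),3),"sd",e**.5)
    for p in([429,315,10],[517,-48,90]):
        k=f["K"]@(np.linalg.inv(f["T"])@np.r_[p,1])[:3]; u,v=(k[:2]/k[2]).astype(int)
        ims.append(cv2.resize(f["image"][v-25:v+25,u-25:u+25],(300,300),interpolation=cv2.INTER_CUBIC)); print(c,p,u,v)
im=np.vstack([np.hstack(ims[:2]),np.hstack(ims[2:])]); im=np.clip(im*1.6,0,255).astype(np.uint8)
save("pics/c1.png",im)
E
```

```text
top knob 0.73 281 z [-3.3  6.2 26.6 33.6 37.2]
   2 12 80 mean [435.  300.8   6.1] bb [412.  287.6] [464.1 334.8] yaw 0.342 sd [10.9 14.3]
   28 42 135 mean [433.2 310.5  33.6] bb [411.1 297.9] [454.3 324.9] yaw -0.163 sd [ 6.6 12.4]
top valve 0.54 116 z [ 70.2  73.8  75.2  77.3 108.4]
   70 82 93 mean [520.6 -45.6  74.8] bb [505.2 -61.7] [547.  -33.2] yaw 0.241 sd [ 7.5 10.9]
   92 115 21 mean [513.9 -47.9 104.8] bb [509.8 -52.5] [518.9 -42.4] yaw -1.112 sd [2.8 3.5]
top [429, 315, 10] 145 209
top [517, -48, 90] 278 172
side knob 0.77 230 z [ 1.7  8.8 20.8 34.  38.4]
   2 12 75 mean [432.7 298.9   7.6] bb [407.4 286.4] [462.6 317.9] yaw 0.078 sd [ 6.5 15. ]
   28 42 81 mean [430.6 308.1  35. ] bb [408.2 295.1] [450.6 325.4] yaw -0.2 sd [ 6.8 12.6]
side valve 0.62 225 z [ 69.2  73.9  76.2  83.4 108.1]
   70 82 152 mean [521.7 -46.   75. ] bb [499.3 -65. ] [553.5  -3. ] yaw 0.45 sd [10.9 15.3]
   92 115 41 mean [512.6 -50.7 102. ] bb [507.5 -55.6] [518.6 -43.6] yaw -0.659 sd [2.5 3.8]
side [429, 315, 10] 231 153
side [517, -48, 90] 268 213
```

View pics/c1.png

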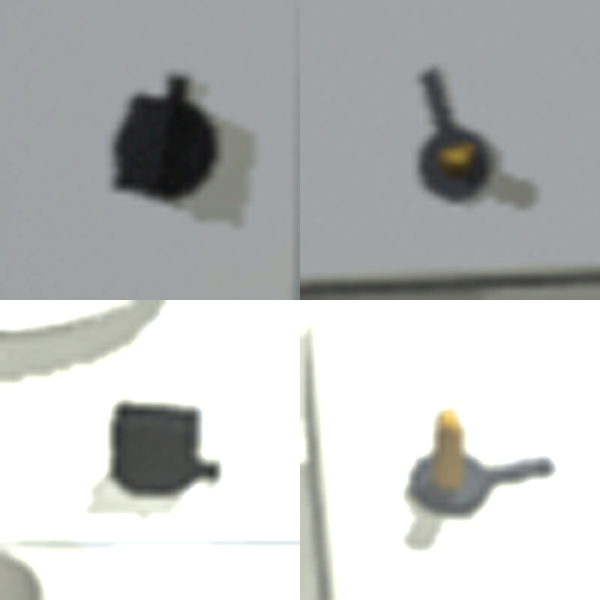

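Measured in the crops: knob at about (431,310) with yaw −0.17, valve at about (515,−49) with yaw +0.28. Heights agree with the given sizes, so I'll move.

```bash
cat >> h.py <<'E'
from scipy.spatial.transform import Rotation as Rn
def plan(*targets):
    o=r.get_obs(); q=o["eef_rot"]; R=Rn.from_quat([q[1],q[2],q[3],q[0]]).as_matrix()
    ya=np.arctan2(R[1,0],R[0,0]); print("pos",o["position"].round(1),"yaw",ya.round(3),"tilt",R[:,2].round(3),"q6",o["joint_pos"][[0,5]].round(2),"F",o["contact_force"].round(1),"op",round(o["opening"],3),"t",round(o["t"],2))
    for t in targets:
        d=R.T@(np.array(t[:3])-o["position"])/400
        s=""
        if len(t)>3: a=(t[3]-ya+np.pi/2)%np.pi-np.pi/2; s=f"spin {-a/np.radians(120):.4f} (dyaw {a:.3f})"
        print(t,"->",d.round(4),s)
E
python3 -c "
from h import *
plan((430,-150,200,-.17),(431,310,180,-.17),(431,310,120,-.17))"
```

```text
pos [ 155.3 -579.5  231.2] yaw -2.88 tilt [-0.  0. -1.] q6 [-0.98 -0.33] F [ 0.4  0.6 -0.1] op 0.999 t 1.2
(430, -150, 200, -0.17) -> [-0.9413  0.8595  0.0782] spin 0.2062 (dyaw -0.432)
(431, 310, 180, -0.17) -> [-1.2414  1.9696  0.1283] spin 0.2062 (dyaw -0.432)
(431, 310, 120, -0.17) -> [-1.2414  1.9696  0.2783] spin 0.2062 (dyaw -0.432)
```

Call:
carry_out(rows=[{"x": -0.94,"y": 0.86,"z": 0.078,"spin": 0.206},{"x": -0.94,"y": 0.86,"z": 0.078,"spin": 0.206},{"x": -0.94,"y": 0.86,"z": 0.078,"spin": 0.206},{"x": -0.94,"y": 0.86,"z": 0.078,"spin": 0.206},{"x": -0.94,"y": 0.86,"z": 0.078,"spin": 0.206},{"x": -0.94,"y": 0.86,"z": 0.078,"spin": 0.206},{"x": -0.94,"y": 0.86,"z": 0.078,"spin": 0.206},{"x": -0.94,"y": 0.86,"z": 0.078,"spin": 0.206}])

```text
$.rows[0]: bad value
```

```bash
python3 -c "
from h import *
plan((431,100,190,-.17),(431,310,180,-.17),(431,310,70,-.17))"
```

```text
pos [ 155.3 -579.5  231.2] yaw -2.88 tilt [-0.  0. -1.] q6 [-0.98 -0.33] F [ 0.4  0.6 -0.1] op 0.999 t 1.2
(431, 100, 190, -0.17) -> [-1.1055  1.4625  0.1032] spin 0.2062 (dyaw -0.432)
(431, 310, 180, -0.17) -> [-1.2414  1.9696  0.1283] spin 0.2062 (dyaw -0.432)
(431, 310, 70, -0.17) -> [-1.2414  1.9696  0.4033] spin 0.2062 (dyaw -0.432)
```

Probably every field is needed, including hand.

Call:
carry_out(rows=[{"x": -0.94,"y": 0.86,"z": 0.078,"spin": 0.206,"hand": 0},{"x": -0.94,"y": 0.86,"z": 0.078,"spin": 0.206,"hand": 0},{"x": -0.94,"y": 0.86,"z": 0.078,"spin": 0.206,"hand": 0},{"x": -0.94,"y": 0.86,"z": 0.078,"spin": 0.206,"hand": 0},{"x": -0.94,"y": 0.86,"z": 0.078,"spin": 0.206,"hand": 0},{"x": -0.94,"y": 0.86,"z": 0.078,"spin": 0.206,"hand": 0},{"x": -0.94,"y": 0.86,"z": 0.078,"spin": 0.206,"hand": 0},{"x": -0.94,"y": 0.86,"z": 0.078,"spin": 0.206,"hand": 0}])

```text
t: 2.2
position: [419.0, -165.6, 201.8]
eef_rot: [0.001, 0.085, 0.996, 0.0]
contact_force: [0.7, -1.3, -0.1]
opening: 0.998
grip_force: 0.0
```

```bash
python3 -c "
from h import *
plan((431,100,190,-.17),(431,310,180,-.17),(431,310,70,-.17))"
```

```text
pos [ 419.  -165.6  201.8] yaw 2.972 tilt [ 0.002  0.    -1.   ] q6 [ 0.07 -1.82] F [ 0.7 -1.3 -0.1] op 0.998 t 2.2
(431, 100, 190, -0.17) -> [0.0824 0.6596 0.0296] spin 0.0003 (dyaw -0.001)
(431, 310, 180, -0.17) -> [0.1709 1.1771 0.0546] spin 0.0003 (dyaw -0.001)
(431, 310, 70, -0.17) -> [0.1713 1.177  0.3296] spin 0.0003 (dyaw -0.001)
```

Call:
carry_out(rows=[{"x": 0.166,"y": 0.985,"z": 0.1,"spin": 0,"hand": 0},{"x": 0.166,"y": 0.985,"z": 0.1,"spin": 0,"hand": 0},{"x": 0.166,"y": 0.985,"z": 0.1,"spin": 0,"hand": 0},{"x": 0.166,"y": 0.985,"z": 0.1,"spin": 0,"hand": 0},{"x": 0.166,"y": 0.985,"z": 0.1,"spin": 0,"hand": 0},{"x": 0.166,"y": 0.985,"z": 0.1,"spin": 0,"hand": 0},{"x": 0.166,"y": 0.985,"z": 0.1,"spin": 0,"hand": 0},{"x": 0.166,"y": 0.985,"z": 0.1,"spin": 0,"hand": 0}])

```text
t: 3.2
position: [418.8, 233.3, 160.7]
eef_rot: [-0.001, 0.083, 0.997, -0.001]
contact_force: [-0.8, 0.2, -0.4]
opening: 1.0
grip_force: 0.0
```

```bash
python3 -c "
from h import *
plan((431,310,90,-.17),(431,310,12,-.17))"
```

```text
pos [418.8 233.3 160.7] yaw 2.975 tilt [-0.001 -0.001 -1.   ] q6 [ 0.93 -2.67] F [-0.8  0.2 -0.4] op 1.0 t 3.2
(431, 310, 90, -0.17) -> [0.0016 0.1944 0.1766] spin 0.0014 (dyaw -0.003)
(431, 310, 12, -0.17) -> [0.0014 0.1947 0.3716] spin 0.0014 (dyaw -0.003)
```

Call:
carry_out(rows=[{"x": 0.0015,"y": 0.195,"z": 0.1766,"spin": 0,"hand": 0},{"x": 0.0015,"y": 0.195,"z": 0.1766,"spin": 0,"hand": 0},{"x": 0.0015,"y": 0.195,"z": 0.26,"spin": 0,"hand": 0},{"x": 0.0015,"y": 0.195,"z": 0.32,"spin": 0,"hand": 0},{"x": 0.0015,"y": 0.195,"z": 0.371,"spin": 0,"hand": 0},{"x": 0.0015,"y": 0.195,"z": 0.371,"spin": 0,"hand": 0},{"x": 0.0015,"y": 0.195,"z": 0.371,"spin": 0,"hand": 0}])

```text
t: 4.08
position: [432.6, 309.0, 14.4]
eef_rot: [0.001, 0.085, 0.996, 0.001]
contact_force: [0.1, 0.5, 0.4]
opening: 1.004
grip_force: 0.0
```

```bash
python3 - <<'E'
from h import *
plan((431,310,12,-.17))
f=optics.grab_frame("side")
save("pics/s2.png",cv2.resize(f["image"][100:200,170:300],(780,600),interpolation=cv2.INTER_CUBIC))
E
```

```text
pos [432.6 309.   14.4] yaw 2.972 tilt [ 0.001  0.001 -1.   ] q6 [ 1.   -2.74] F [0.1 0.5 0.4] op 1.004 t 4.08
(431, 310, 12, -0.17) -> [0.0045 0.0019 0.006 ] spin -0.0000 (dyaw 0.000)
```

View pics/s2.png

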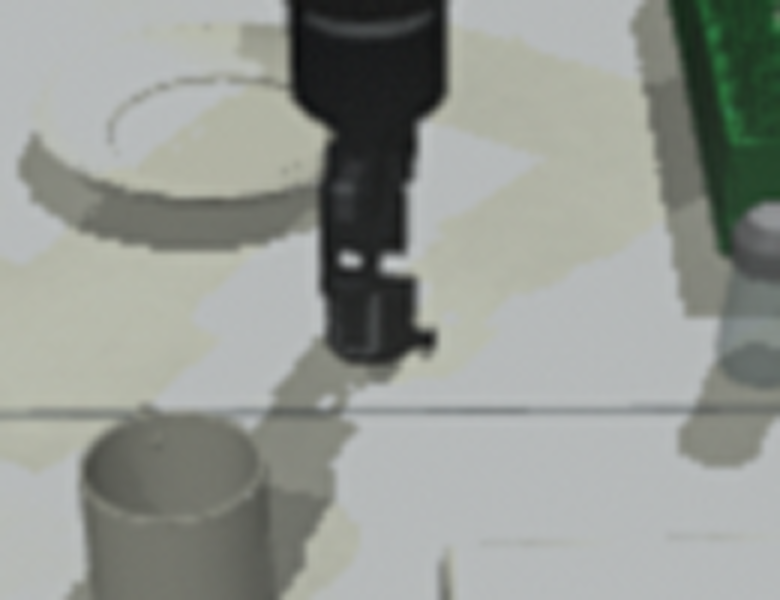

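The knob sits between the fingers with its nose at (430,340) in this crop, so I'll close.

Call:
carry_out(rows=[{"x": 0,"y": 0,"z": 0,"spin": 0,"hand": 255},{"x": 0,"y": 0,"z": 0,"spin": 0,"hand": 255},{"x": 0,"y": 0,"z": 0,"spin": 0,"hand": 255},{"x": 0,"y": 0,"z": 0,"spin": 0,"hand": 255},{"x": 0,"y": 0,"z": 0,"spin": 0,"hand": 255},{"x": 0,"y": 0,"z": 0,"spin": 0,"hand": 255},{"x": 0,"y": 0,"z": 0,"spin": 0,"hand": 255},{"x": 0,"y": 0,"z": 0,"spin": 0,"hand": 255}])

```text
t: 5.12
position: [432.1, 309.2, 13.4]
eef_rot: [0.0, 0.085, 0.996, 0.0]
contact_force: [-0.8, 0.6, 4.1]
opening: 0.243
grip_force: 59.3
```

```bash
python3 -c "
from h import *
plan((431,310,12,-.17),(430,250,190,.28))"
```

```text
pos [432.1 309.2  13.4] yaw 2.972 tilt [ 0.     0.001 -1.   ] q6 [ 1.   -2.74] F [-0.8  0.6  4.1] op 0.243 t 5.12
(431, 310, 12, -0.17) -> [0.003  0.0015 0.0035] spin 0.0002 (dyaw -0.000)
(430, 250, 190, 0.28) -> [-0.02   -0.1465 -0.4416] spin -0.2146 (dyaw 0.450)
```

Call:
carry_out(rows=[{"x": 0,"y": 0,"z": -0.1,"spin": 0,"hand": 255},{"x": 0,"y": 0,"z": -0.25,"spin": -0.07,"hand": 255},{"x": 0,"y": -0.05,"z": -0.37,"spin": -0.14,"hand": 255},{"x": 0,"y": -0.2,"z": -0.4,"spin": -0.215,"hand": 255},{"x": -0.1,"y": -0.35,"z": -0.4,"spin": -0.215,"hand": 255},{"x": -0.2,"y": -0.5,"z": -0.4,"spin": -0.215,"hand": 255},{"x": -0.3,"y": -0.65,"z": -0.4,"spin": -0.215,"hand": 255},{"x": -0.34,"y": -0.8,"z": -0.4,"spin": -0.215,"hand": 255}])

```text
t: 6.12
position: [506.6, -4.5, 171.7]
eef_rot: [-0.001, -0.14, 0.99, 0.0]
contact_force: [0.5, 0.7, -0.7]
opening: 0.246
grip_force: 58.9
```

```bash
python3 -c "
from h import *
plan((515,-49,165,.28))"
```

```text
pos [506.6  -4.5 171.7] yaw -2.861 tilt [-0.002 -0.    -1.   ] q6 [ 0.39 -1.68] F [ 0.5  0.7 -0.7] op 0.246 t 6.12
(515, -49, 165, 0.28) -> [ 0.0106 -0.1126  0.0168] spin 0.0003 (dyaw -0.001)
```

Call:
carry_out(rows=[{"x": 0.01,"y": -0.07,"z": 0.06,"spin": 0,"hand": 255},{"x": 0.01,"y": -0.112,"z": 0.09,"spin": 0,"hand": 255},{"x": 0.01,"y": -0.112,"z": 0.09,"spin": 0,"hand": 255},{"x": 0.01,"y": -0.112,"z": 0.09,"spin": 0,"hand": 255}])

```text
t: 6.62
position: [515.4, -45.9, 137.4]
eef_rot: [0.0, -0.14, 0.99, -0.0]
contact_force: [-0.5, 0.5, 0.1]
opening: 0.249
grip_force: 58.9
```

```bash
python3 - <<'E'
from h import *
np.set_printoptions(precision=1,suppress=True)
plan((515,-49,125,.28))
f=optics.grab_frame("side"); np.savez("f3.npz",**{k:f[k] for k in("image","range_z","K","T")})
for q in("knob_mid","knob_nose","shaft_top","valve"):
    print(q,[(w(f,d["position"]),round(d["confidence"],2)) for d in models.landmark_of(q,f)[:2]])
print(cv2.Rodrigues(f["T"][:3,:3])[0].T)
k=f["K"]@(np.linalg.inv(f["T"])@np.r_[515,-49,100,1])[:3]; u,v=(k[:2]/k[2]).astype(int);print(u,v)
save("pics/s3.png",cv2.resize(f["image"][v-35:v+25,u-40:u+40],(800,600),interpolation=cv2.INTER_CUBIC))
E
```

```text
pos [515.4 -45.9 137.4] yaw -2.86 tilt [ 0.  0. -1.] q6 [ 0.3 -1.6] F [-0.5  0.5  0.1] op 0.249 t 6.62
(515, -49, 125, 0.28) -> [ 0. -0.  0.] spin 0.0008 (dyaw -0.002)
knob_mid [(array([513.4, -42.3, 143.9]), 0.52), (array([514.6, -44.8, 124.2]), 0.51)]
knob_nose [(array([547.5, -34.7, 126.7]), 0.52), (array([516.3, -47.2, 124.5]), 0.31)]
shaft_top [(array([516.9, -45.7, 104.3]), 0.57)]
valve [(array([515.8, -46.6,  70.9]), 0.77)]
[[-2.3  0.  -0. ]]
268 210
```

View pics/s3.png

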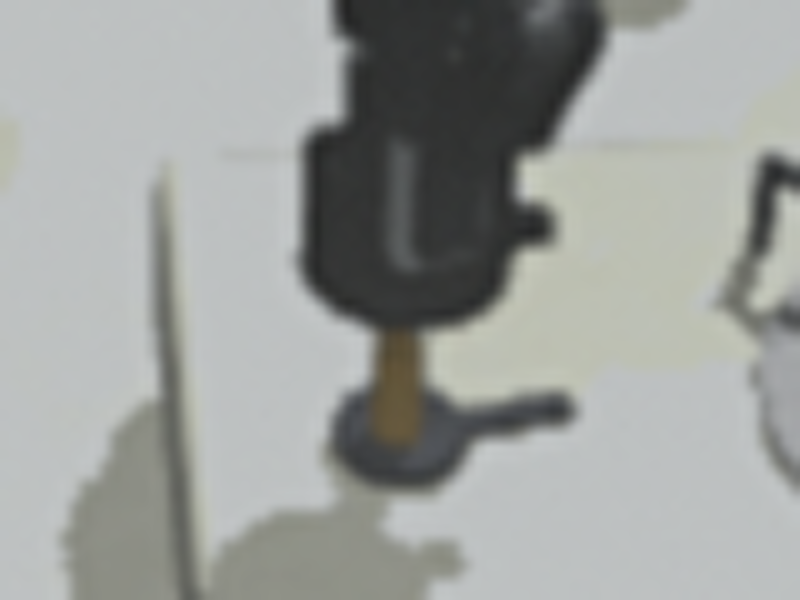

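The knob is held over the shaft: skirt spans x 300–510 with its bottom at y 328, bonnet 333–468 with its bottom at y 488, and nose and finger roughly parallel. I'll fit both outlines in this one image to get the relative offset.

```bash
cat > fit.py <<'E'
from h import *
from scipy.optimize import least_squares
def hull(f,c,rad,z0,z1,nx=None):
    a=np.linspace(0,2*np.pi,180,endpoint=False)
    P=np.vstack([np.c_[c[0]+rad*np.cos(a),c[1]+rad*np.sin(a),np.full(180,z)] for z in(z0,z1)])
    q=(np.linalg.inv(f["T"])@np.c_[P,np.ones(len(P))].T)[:3]; q=f["K"]@q; return cv2.convexHull((q[:2]/q[2]).T.astype(np.float32))
def edges(f,u0,v0,thr,box,ex):
    im=cv2.cvtColor(f["image"],cv2.COLOR_RGB2GRAY)[v0:v0+60,u0:u0+80]; im=cv2.resize(im,(800,600),interpolation=cv2.INTER_CUBIC)
    cs,_=cv2.findContours((im<thr).astype(np.uint8),cv2.RETR_EXTERNAL,cv2.CHAIN_APPROX_NONE); p=np.vstack(cs)[:,0].astype(float)
    k=(p[:,0]>box[0])&(p[:,0]<box[2])&(p[:,1]>box[1])&(p[:,1]<box[3])
    for e in ex: k&=~((p[:,0]>e[0])&(p[:,0]<e[2])&(p[:,1]>e[1])&(p[:,1]<e[3]))
    return (p[k]+.5)/10-.5+[u0,v0]
def fit(f,pts,c0,rad,z0,z1):
    fun=lambda c:[cv2.pointPolygonTest(hull(f,c,rad,z0,z1),(float(x),float(y)),True) for x,y in pts]
    s=least_squares(fun,c0,loss="soft_l1",f_scale=.2,diff_step=1e-3); return s.x,np.std(s.fun),len(pts)
E
python3 - <<'E'
from fit import *
f=dict(np.load("f3.npz"))
for thr in(90,105,120):
    kp=edges(f,228,175,thr,(285,258,520,345),[(360,300,440,600)])
    bp=edges(f,228,175,thr,(320,435,480,500),[(340,470,385,500)])
    print(thr,fit(f,kp,[515,-46],24,124,132),fit(f,bp,[515,-48],16,70,76))
E
```

```text
90 (array([513.87945448, -42.29047721]), np.float64(0.28837156762031835), 171) (array([514.78605539, -43.60759308]), np.float64(0.26583879028508073), 135)
105 (array([513.81812446, -43.04369731]), np.float64(0.22880692693297727), 177) (array([514.73206546, -44.60902766]), np.float64(0.22890639835598864), 142)
120 (array([513.76820344, -43.77510333]), np.float64(0.16493530039945462), 181) (array([514.45441685, -45.58215728]), np.float64(0.22245440213534765), 141)
```

```bash
python3 - <<'E'
from fit import *
f=dict(np.load("f3.npz"))
def px(P):
    q=f["K"]@(np.linalg.inv(f["T"])@np.r_[P,1])[:3]; q=q[:2]/q[2]; return ((q-[228,175]+.5)*10-.5).round()
for y in(.18,.23,.28,.33,.38): print(y,"nose",px([513.8+34*np.cos(y),-43.4+34*np.sin(y),128]),"finger",px([514.5+42*np.cos(y),-45.3+42*np.sin(y),73]))
plan((516.2,-47.5,115,.28))
E
```

```text
0.18 nose [554. 224.] finger [575. 407.]
0.23 nose [552. 219.] finger [573. 401.]
0.28 nose [549. 214.] finger [569. 395.]
0.33 nose [546. 210.] finger [566. 390.]
0.38 nose [543. 205.] finger [562. 384.]
pos [515.4 -45.9 137.6] yaw -2.86 tilt [ 0.001  0.    -1.   ] q6 [ 0.3  -1.59] F [0.2 0.6 0.2] op 0.244 t 6.88
(516.2, -47.5, 115, 0.28) -> [-0.0008 -0.0043  0.0564] spin 0.0009 (dyaw -0.002)
```

Call:
carry_out(rows=[{"x": -0.001,"y": -0.0043,"z": 0.02,"spin": 0,"hand": 255},{"x": -0.001,"y": -0.0043,"z": 0.035,"spin": 0,"hand": 255},{"x": -0.001,"y": -0.0043,"z": 0.045,"spin": 0,"hand": 255},{"x": -0.001,"y": -0.0043,"z": 0.05,"spin": 0,"hand": 255},{"x": -0.001,"y": -0.0043,"z": 0.05,"spin": 0,"hand": 255}])

```text
t: 7.5
position: [516.1, -47.8, 116.7]
eef_rot: [0.0, -0.14, 0.99, 0.001]
contact_force: [0.7, 2.6, -1.1]
opening: 0.247
grip_force: 59.0
```

```bash
python3 -c "
from h import *
plan((516.2,-47.5,105,.28));print(r.get_obs()['wrist_torque'])"
```

```text
pos [516.1 -47.8 116.7] yaw -2.861 tilt [-0.     0.001 -1.   ] q6 [ 0.3  -1.59] F [ 0.7  2.6 -1.1] op 0.247 t 7.5
(516.2, -47.5, 105, 0.28) -> [-0.0005  0.0005  0.0292] spin 0.0004 (dyaw -0.001)
[ 0.9054625  -0.18363723 -0.00665901]
```

No vertical force with the bore about 5 mm over the shaft, so it has entered. A light +y side force says to shift about 0.7 mm to +y.

Call:
carry_out(rows=[{"x": 0,"y": 0.002,"z": 0.008,"spin": 0,"hand": 255},{"x": 0,"y": 0.002,"z": 0.016,"spin": 0,"hand": 255},{"x": 0,"y": 0.002,"z": 0.024,"spin": 0,"hand": 255},{"x": 0,"y": 0.002,"z": 0.03,"spin": 0,"hand": 255},{"x": 0,"y": 0.002,"z": 0.03,"spin": 0,"hand": 255}])

```text
t: 8.12
position: [515.9, -47.5, 104.6]
eef_rot: [-0.0, -0.14, 0.99, 0.0]
contact_force: [2.0, 2.0, -2.2]
opening: 0.243
grip_force: 58.8
```

```bash
python3 -c "
from h import *
plan((516.2,-47.5,93,.28));print(r.get_obs()['wrist_torque'])"
```

```text
pos [515.9 -47.5 104.6] yaw -2.861 tilt [-0.  0. -1.] q6 [ 0.3  -1.59] F [ 2.   2.  -2.2] op 0.243 t 8.12
(516.2, -47.5, 93, 0.28) -> [-0.0007 -0.0003  0.0291] spin 0.0003 (dyaw -0.001)
[ 0.25265627 -0.78297515 -0.01752463]
```

Call:
carry_out(rows=[{"x": -0.001,"y": 0.001,"z": 0.006,"spin": 0,"hand": 255},{"x": -0.001,"y": 0.001,"z": 0.012,"spin": 0,"hand": 255},{"x": -0.001,"y": 0.001,"z": 0.018,"spin": 0,"hand": 255},{"x": -0.001,"y": 0.001,"z": 0.018,"spin": 0,"hand": 255}])

```text
t: 8.62
position: [516.0, -47.2, 98.2]
eef_rot: [-0.0, -0.14, 0.99, -0.0]
contact_force: [-3.4, 0.5, 5.3]
opening: 0.245
grip_force: 59.6
```

```bash
python3 -c "
from h import *
plan((516.2,-47.5,93,.28));print(r.get_obs()['wrist_torque'])"
```

```text
pos [516.  -47.2  98.2] yaw -2.861 tilt [-0. -0. -1.] q6 [ 0.3  -1.59] F [-3.4  0.5  5.3] op 0.245 t 8.62
(516.2, -47.5, 93, 0.28) -> [-0.0002 -0.0009  0.013 ] spin 0.0003 (dyaw -0.001)
[0.1598088  1.06188836 0.03557775]
```

Fz 5.3 N matches about 3 mm of shaft travel, so the knob is home. I'll press on to about 8 mm.

Call:
carry_out(rows=[{"x": 0.001,"y": 0,"z": 0.005,"spin": 0,"hand": 255},{"x": 0.001,"y": 0,"z": 0.01,"spin": 0,"hand": 255},{"x": 0.001,"y": 0,"z": 0.014,"spin": 0,"hand": 255},{"x": 0.001,"y": 0,"z": 0.014,"spin": 0,"hand": 255}])

```text
t: 9.12
position: [516.1, -47.2, 93.5]
eef_rot: [0.001, -0.14, 0.99, -0.0]
contact_force: [-3.7, 1.0, 8.6]
opening: 0.244
grip_force: 60.1
```

```bash
python3 - <<'E'
from h import *
plan((516.2,-47.5,93,.28));print(r.get_obs()['wrist_torque'])
f=optics.grab_frame("side"); np.savez("f4.npz",**{k:f[k] for k in("image","range_z","K","T")})
save("pics/s4.png",cv2.resize(f["image"][175:235,228:308],(800,600),interpolation=cv2.INTER_CUBIC))
E
```

```text
pos [516.1 -47.2  93.5] yaw -2.861 tilt [ 0.001 -0.    -1.   ] q6 [ 0.3  -1.59] F [-3.7  1.   8.6] op 0.244 t 9.12
(516.2, -47.5, 93, 0.28) -> [ 0.0001 -0.0008  0.0014] spin 0.0004 (dyaw -0.001)
[0.34770643 1.3653727  0.00305307]
```

View pics/s4.png

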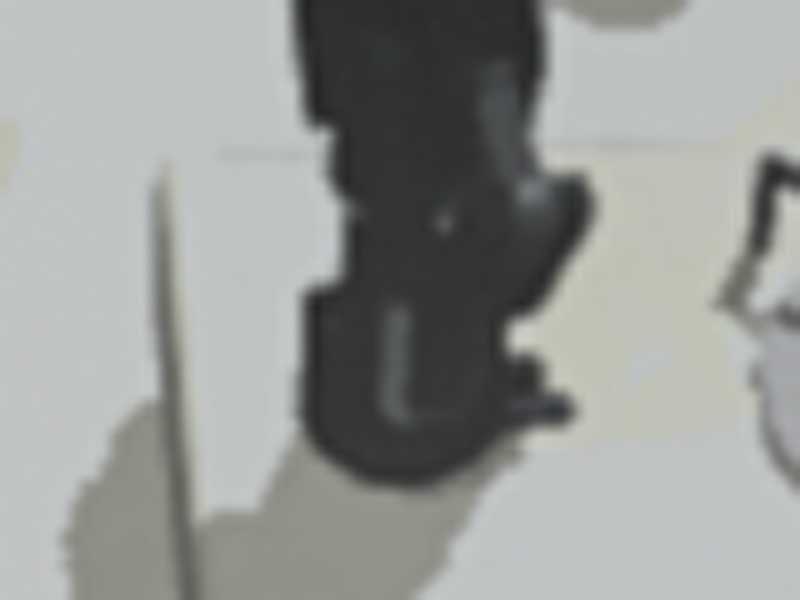

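The knob's skirt now sits just above the bonnet, with the nose at (535,370) directly over the finger at (560,410). At 8.6 N the shaft is about 7 mm in. I'll push 1.2 mm more for margin and let it settle.

Call:
carry_out(rows=[{"x": 0.001,"y": 0,"z": 0.003,"spin": 0,"hand": 255},{"x": 0.001,"y": 0,"z": 0.003,"spin": 0,"hand": 255},{"x": 0.001,"y": 0,"z": 0.003,"spin": 0,"hand": 255},{"x": 0.001,"y": 0,"z": 0.003,"spin": 0,"hand": 255}])

```text
t: 9.68
position: [516.1, -47.2, 92.8]
eef_rot: [0.001, -0.14, 0.99, -0.0]
contact_force: [-3.0, 1.4, 9.7]
opening: 0.243
grip_force: 60.2
```

```bash
python3 - <<'E'
from fit import *
plan()
f=optics.grab_frame("side")
kp=edges(f,228,175,105,(290,420,500,520),[])
for z in(78,80,82): print(z,fit(f,kp,[515,-45],24,z,z+8))
plan()
E
```

```text
pos [516.1 -47.2  92.8] yaw -2.861 tilt [ 0.002 -0.    -1.   ] q6 [ 0.3  -1.59] F [-3.   1.4  9.7] op 0.243 t 9.68
78 (array([515.01815734, -45.73029699]), np.float64(0.15576098729887278), 221)
80 (array([514.82010376, -47.80268171]), np.float64(0.15872756003803506), 221)
82 (array([514.62244206, -49.87586088]), np.float64(0.16207110851283088), 221)
pos [516.1 -47.2  92.8] yaw -2.861 tilt [ 0.002 -0.    -1.   ] q6 [ 0.3  -1.59] F [-3.3  1.8  9.4] op 0.241 t 9.72
```

```bash
python3 -c "
from h import *
print(r.sign_off())"
```

```text
the job is handed in; nothing more can be done
None
```

The knob is fully home on the D-shaft with its nose over the valve's finger, and the gripper is still holding it pressed in, about 8 mm judging by the 9.5 N spring force; I handed the job in at about 9.7 s.

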